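# Trace the seal slot of a door-frame corner with a slot probe

## Task

Take the slot probe out of its stand and check the seal slot of the white door-frame corner: put the probe's tip down into the slot at the open end of the longer leg and run it gently along the slot, round the corner, to the open end of the shorter leg, in one pass without lifting it out on the way and slower than 10 cm per second. Then stand the probe back upright in its stand, collar resting on the top, and leave the other things on the bench where they are.

Things in the scene. Friction and masses are not known exactly. Their poses are not given: they have to be found in the camera images.
- probe_grip (a point): Centre of the black square handle (24 x 24 x 60 mm tall, flats along this frame's x and y, z up) of the slot probe, a loose upright tool of about 160 g. Below the handle: a steel collar, 36 mm diameter, 6 mm thick, then an 8 mm round shank tapering over its last 12 mm to a blunt 5 mm tip. The collar's underside is 36 mm and the tip 106 mm below this point, on the same axis.
- probe_tip (a point): The bottom end of the probe's tip, on its axis, 70 mm below the collar's underside. While the probe stands in its stand the tip hangs free 15 mm above the bench.
- stand_hole (a point): Centre of the 18 x 18 mm square through hole in the top of the fixed steel stand, at the level of its top face, 85 mm above the bench. The stand is an 80 x 80 mm plate, 10 mm thick, on two side walls; z up. The probe's shank hangs in the hole and its collar rests on the top face; the handle may be turned any way.
- frame: White L-shaped door-frame corner, profile 60 mm wide, 45 mm tall, fixed to the bench; two dark blocks 33 mm tall touch its outer sides. A slot 14 mm wide, 14 mm deep, open at both ends, runs along the middle of both legs. Origin on the bench, z up. Slot centreline in this frame, mm: (-87.5, 47.5) longer leg's end; (87.5, 47.5) corner; (87.5, -47.5) shorter leg's end.
- slot_start (a point): On the slot's centreline at the level of the upper face, 45 mm above the bench (the slot's floor is at 31 mm), 12 mm in from the open end of the longer leg (outer length 205 mm). Axes as the frame's.
- slot_corner (a point): On the slot's centreline at the level of the upper face, where the two legs' slots cross at the corner.
- slot_finish (a point): On the slot's centreline at the level of the upper face, 12 mm in from the open end of the shorter leg (outer length 125 mm).
- tape: Bystander: a yellow and black tape measure, 75 x 36 x 60 mm, loose on the bench. Origin under its centre.
- bracket: Bystander: a bent steel angle bracket, 90 x 50 mm, 55 mm tall, loose on the bench. Origin under its centre.
- offcut: Bystander: a plain white profile offcut without a slot, 110 x 50 x 40 mm, loose on the bench. Origin under its centre.
- probe: The whole slot probe; its origin is the tip point, its axes those of the handle.
Mind the look-alikes: they are no part of the job. Leave any purple look-alike of the probe alone. There is more than one size of the part that bears stand_hole; the job needs the smaller.

How it is judged (in metres and radians):
On the way, in this order (a step that is already met when the one before it is completed fails the run):
1. the probe's tip is in the slot (at least 3 mm below the face) within 24 mm of the longer leg's open end (x of probe_tip in the frame of frame between -0.0925 and -0.0635 m and y of probe_tip in the frame of frame between 0.0405 and 0.0545 m and z of probe_tip in the frame of frame between 0.025 and 0.042 m), for 0.05 s.
2. the tip, still in the slot, is about 55 mm along the longer leg (x of probe_tip in the frame of frame between -0.0405 and -0.0245 m and y of probe_tip in the frame of frame between 0.0405 and 0.0545 m and z of probe_tip in the frame of frame between 0.025 and 0.042 m), for 0.05 s.
3. the tip, still in the slot, is about 100 mm along the longer leg (x of probe_tip in the frame of frame between 0.0045 and 0.0205 m and y of probe_tip in the frame of frame between 0.0405 and 0.0545 m and z of probe_tip in the frame of frame between 0.025 and 0.042 m), for 0.05 s.
4. the tip, still in the slot, is about 140 mm along the longer leg (x of probe_tip in the frame of frame between 0.0445 and 0.0605 m and y of probe_tip in the frame of frame between 0.0405 and 0.0545 m and z of probe_tip in the frame of frame between 0.025 and 0.042 m), for 0.05 s.
5. the tip, still in the slot, is at the corner (x of probe_tip in the frame of frame between 0.0795 and 0.0955 m and y of probe_tip in the frame of frame between 0.0395 and 0.0555 m and z of probe_tip in the frame of frame between 0.025 and 0.042 m), for 0.05 s.
6. the tip, still in the slot, is about 40 mm past the corner (x of probe_tip in the frame of frame between 0.0805 and 0.0945 m and y of probe_tip in the frame of frame between -0.0025 and 0.0135 m and z of probe_tip in the frame of frame between 0.025 and 0.042 m), for 0.05 s.
7. the tip, still in the slot, is within 24 mm of the shorter leg's open end (x of probe_tip in the frame of frame between 0.0805 and 0.0945 m and y of probe_tip in the frame of frame between -0.0525 and -0.0235 m and z of probe_tip in the frame of frame between 0.025 and 0.042 m), for 0.05 s.
At the end, for the whole second after the job is handed in: The probe stands at rest in the stand's hole: tip and handle centre within 12 mm of the hole's axis in plan, tip 11 to 18 mm above the bench (collar on the stand's top), axis within 0.08 rad of vertical (horizontal distance between each of probe_tip, probe_grip and stand_hole below 0.012 m and height (world z) of probe_tip between 0.011 and 0.018 m and angle between probe_grip's own z axis and vertical below 0.08 rad and linear speed of probe below 0.02 m/s); the robot touches nothing.
It fails at once if the tip is lifted out of the slot on the way (3 to 15 mm above the face, over the slot, more than 30 mm from its open ends) ((x of probe_tip in the frame of frame between -0.0575 and 0.0945 m and y of probe_tip in the frame of frame between 0.0405 and 0.0545 m and z of probe_tip in the frame of frame between 0.048 and 0.06 m) or (x of probe_tip in the frame of frame between 0.0805 and 0.0945 m and y of probe_tip in the frame of frame between -0.0175 and 0.0545 m and z of probe_tip in the frame of frame between 0.048 and 0.06 m)).
It fails at once if the probe goes faster than 0.10 m/s with its tip in the slot, more than 30 mm from the slot's open ends (((x of probe_tip in the frame of frame between -0.0575 and 0.0945 m and y of probe_tip in the frame of frame between 0.0405 and 0.0545 m and z of probe_tip in the frame of frame between 0.025 and 0.042 m) or (x of probe_tip in the frame of frame between 0.0805 and 0.0945 m and y of probe_tip in the frame of frame between -0.0175 and 0.0545 m and z of probe_tip in the frame of frame between 0.025 and 0.042 m)) and linear speed of probe above 0.1 m/s).
It fails at once if the probe is pressed on the frame with more than 30 N (contact force between probe and frame above 30 N).
It fails at once if the tape measure, bracket or offcut is moved more than 30 mm (distance of any of tape, bracket, offcut from where it was at the start of the episode above 0.03 m).
It also fails if it takes over 67 s, if anything falls off the work surface, if the arm or the gripper's body presses on something with over 40 N, if the wrist force passes 120 N, or if a joint passes its speed limit or range.

## Robot

A 6-joint arm with a two-finger parallel gripper is mounted at the origin on the work surface. World frame = base frame: x ahead of the robot, y to its left, z up, the work surface at z = 0. Lengths are in mm, angles in rad, forces in N, time in s.
With the tool pointing down it reaches from about 275 to 1000 mm from the base axis. Payload 8.4 kg.
Tool frame: the origin (TCP) lies between the finger pads; the fingertips stand r.finger_overhang ahead of it and the grasp point (between the pads) is the TCP (r.finger_overhang is the distance from the TCP to the fingertips, in mm); z points along the fingers, y is the line along which they close (so a half turn about z gives the same grasp; the last joint's range is limited). The gripper opens to 85 mm and grips with 20 to 120 N. Pads are 22 mm wide; open, the fingers measure 114 mm over their backs; the gripper's body (76 mm by 85 mm) begins 54 mm behind the grasp point. The pads swing forward as they close: fully open they stand 13 mm farther back than shut.
Start: joints at [1.328, 0.353, 1.633, -0, 1.155, -0.002], TCP at [149.048, 606.97, 250.281] pointing down, gripper open.
Joint ranges: [-2.63, 2.63], [-0.92, 2.1], [0.06, 2.66], [-1.3, 4.44], [0, 2.69], [-3.02, 3.02]. Speed limits (rad/s): [2.22, 2.22, 2.79, 3.14, 3.14, 3.14].

## Interface

Orientations are given as [roll, pitch, yaw] about the fixed x, y, z axes, in that order (R = Rz(yaw) Ry(pitch) Rx(roll)).
In Python, from rig import r, cams, sign_off gives the robot as it stands.
- The arm moves only by the shell command python3 -m crank 'ROWS' [FORCE]. ROWS is JSON, a list of rows, each a list of 7 numbers: the shift along the tool's x, y, z in m, then the turn, a rotation vector about the tool's x, y, z in rad, then the closure, from 0 (fully open) to 1 (shut). In form: [[dx, dy, dz, ax, ay, az, gripper], ...]. A call has 1 to 5 rows; each row is the pose to reach, as a shift and turn from the pose commanded when the call began, along the tool's axes at that moment; what a row does not reach only later rows make up. A row lasts 1/10 s, in which the tool goes at most 50 mm and 8.59 degrees, less where a joint would pass 70% of its speed; a pose out of reach is approached as far as the arm can. A call with a gripper value outside its range is refused whole. The fingers move at their own pace and stop on an object; FORCE is the grip in N (left out, the last holds). Time passes only in rows, so rows that repeat a pose let the fingers close. It gives the time, the measured TCP pose, the force, the opening and the grip force at its end, in the units of the state.
- r.sense(): the state, without advancing time (a new reading comes with each control period).
- cams.grab_frame(name): name is "side" or "top"; returns a dict with "image" (400x640x3 uint8, red, green, blue), "fx", "fy", "cx", "cy" (pixels), "position" and "orientation" of the camera in the world. Camera axes: x right, y down, z forward; pixel columns grow to the right and rows downward; lengths in mm; the calibration is good to about 2 mm. A picture is of the moment at which its call begins. There is no depth.
- sign_off(): hands the job in; it is judged then, once.
The state is a dict: "clock": time; "qpos": joint angles; "qvel": joint speeds; "joint_efforts": joint torques, N m; "eef_pos": TCP position; "tcp_rot": TCP orientation; "contact_force": force on the tool from outside, world axes, zero at the start; "wrist_torque": the same for the moment, N m; "opening": opening from 0.0 (shut) to 1.0 (fully open); "grasp_force": force on a finger pad.
Only numpy, scipy, OpenCV 4.12 (cv2) and the standard library are available. Lean on these libraries where they do the work, as an engineer would, in place of code of your own. Each camera call takes 0.05 s, during which the arm holds its last target. There are 200 camera calls.

## Working session

There is one attempt and no reset: what is moved stays moved. The work goes in short steps, Python scripts to look and compute and a shell command to move; the robot and the scene stay as the last step left them, time stands still between calls to the robot, and variables do not carry over. Pictures are saved under pics/ and viewed, at most 10 in all, crops included, and the job is handed in when it is done.

```bash
ls; mkdir -p pics; python3 - <<'E'
from rig import r,cams
import cv2,numpy as np
print(r.sense(), r.finger_overhang)
for n in("side","top"):
    f=cams.grab_frame(n); cv2.imwrite(f"pics/{n}0.png",f["image"][:,:,::-1])
    print({k:v for k,v in f.items() if k!="image"})
E
```

```text
pics
{'clock': 0.0, 'qpos': array([ 1.32755507e+00,  3.53648365e-01,  1.63413001e+00,  1.12421762e-05,
        1.15520441e+00, -2.37804498e-03]), 'qvel': array([-0.00054644, -0.00054938,  0.00010544, -0.0009202 ,  0.0006978 ,
       -0.00205633]), 'joint_efforts': array([ 1.89421648e-03, -6.05267215e+01, -3.42073095e+01, -1.31033232e-05,
        9.28175985e-03, -6.04259597e-06]), 'eef_pos': array([148.96346829, 606.52620955, 249.56329373]), 'tcp_rot': array([-3.14020255e+00, -1.35846651e-05,  2.90072489e+00]), 'contact_force': array([0.66154628, 0.13852358, 0.28758593]), 'wrist_torque': array([ 0.01618415, -0.01714236, -0.0243644 ]), 'grasp_force': 0.0, 'opening': 1.000481706735438} 19.0
{'fx': 408.8934462558499, 'fy': 408.8934462558499, 'cx': 322.81511070731005, 'cy': 202.6527007678776, 'position': array([  14.5186805 , -543.9249722 ,  743.91978147]), 'orientation': array([-2.24492941, -0.0034177 , -0.78615817])}
{'fx': 422.5269112734825, 'fy': 422.5269112734825, 'cx': 316.7012339510285, 'cy': 199.26199546437465, 'position': array([ 325.64578252,   12.26711606, 1269.39633775]), 'orientation': array([-2.90885653e+00,  2.03063384e-03, -1.63933316e+00])}
```

View pics/top0.png

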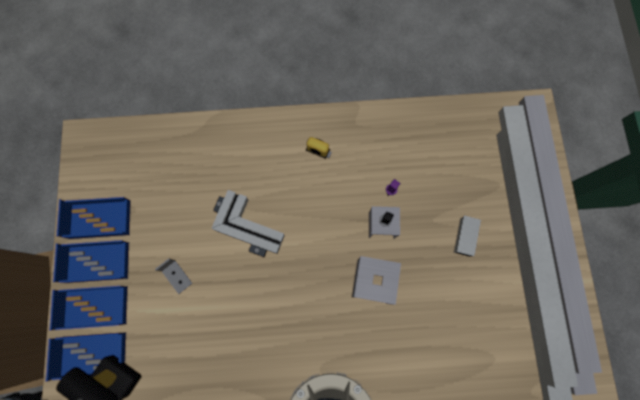

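View pics/side0.png

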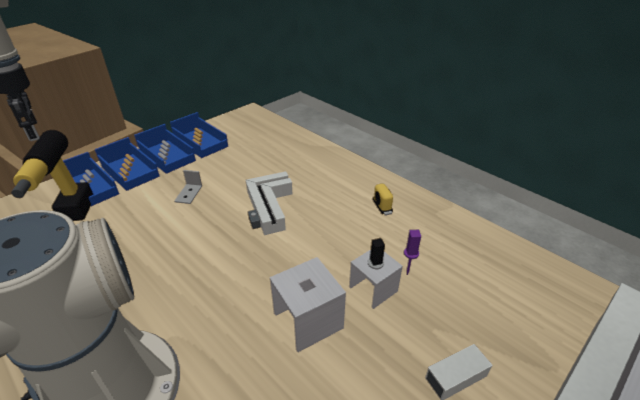

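The top view shows the probe at about (387,218) in the small stand at (385,222), the purple look-alike at (393,187), and the frame with its corner near (225,230). The large stand is at (377,280). The longer leg ends at (280,243) and the shorter at (233,195). In the side view the handle is at (377,251), with the frame around (268,200).

```bash
cat > h.py <<'E'
import numpy as np,cv2
from rig import r,cams
from scipy.spatial.transform import Rotation as R
def ray(f,uv):
    uv=np.atleast_2d(np.asarray(uv,float))
    d=np.c_[(uv[:,0]-f["cx"])/f["fx"],(uv[:,1]-f["cy"])/f["fy"],np.ones(len(uv))]
    return R.from_euler("xyz",f["orientation"]).apply(d)
def plane(f,uv,z):
    d=ray(f,uv); p=f["position"]; return p+d*((z-p[2])/d[:,2])[:,None]
def proj(f,P):
    c=R.from_euler("xyz",f["orientation"]).inv().apply(np.atleast_2d(P)-f["position"])
    return np.c_[c[:,0]/c[:,2]*f["fx"]+f["cx"],c[:,1]/c[:,2]*f["fy"]+f["cy"]]
def tri(f1,u1,f2,u2):
    d1=ray(f1,u1)[0];d2=ray(f2,u2)[0]
    s=np.linalg.lstsq(np.c_[d1,-d2],f2["position"]-f1["position"],rcond=None)[0]
    a=f1["position"]+s[0]*d1;b=f2["position"]+s[1]*d2
    return (a+b)/2,np.linalg.norm(a-b)
E
python3 - <<'E'
from h import *
t=cams.grab_frame("top");s=cams.grab_frame("side")
def crop(f,x,y,w,h,k):return cv2.resize(f["image"][y:y+h,x:x+w],None,fx=k,fy=k,interpolation=cv2.INTER_CUBIC)[:,:,::-1]
a=crop(t,205,180,90,90,4);b=crop(t,350,170,90,90,4);c=crop(s,235,160,90,90,4);d=crop(s,340,220,90,90,4)
# 720x720 -> too tall, save scaled 800x600
m=np.vstack([np.hstack([a,b]),np.hstack([c,d])]);cv2.imwrite("pics/m.png",cv2.resize(m,(600,600)))
def comp(f,roi,mask):
    x,y,w,h=roi; m=np.zeros(mask.shape,np.uint8);m[y:y+h,x:x+w]=mask[y:y+h,x:x+w]
    cs,_=cv2.findContours(m,cv2.RETR_EXTERNAL,cv2.CHAIN_APPROX_NONE)
    c=max(cs,key=cv2.contourArea);return c,m
for n,f,roi in(("top",t,(365,205,40,35)),("side",s,(365,232,25,40))):
    c,m=comp(f,roi,f["image"].max(2)<60);print(n,"handle",cv2.minAreaRect(c),cv2.boundingRect(c))
for n,f,roi in(("top",t,(205,180,90,90)),("side",s,(240,160,60,85))):
    im=f["image"].astype(int);w=(im.min(2)>100)&(im.max(2)-im.min(2)<35)
    c,m=comp(f,roi,w);print(n,"frame",cv2.approxPolyDP(c,2.5,True)[:,0].tolist())
im=t["image"].astype(int);w=(im.min(2)>100)&(im.max(2)-im.min(2)<35)
c,m=comp(t,(362,200,45,45),w);print("stand",cv2.minAreaRect(c),cv2.approxPolyDP(c,2.5,True)[:,0].tolist())
E
```

```text
top handle ((386.60003662109375, 217.80001831054688), (8.049844741821289, 11.627553939819336), 26.56505012512207) (381, 213, 12, 11)
side handle ((376.8019714355469, 251.48019409179688), (12.636972427368164, 25.671960830688477), 5.710593223571777) (370, 239, 14, 26)
top frame [[227, 189], [211, 228], [275, 252], [278, 245], [222, 224], [235, 193]]
side frame [[285, 171], [245, 180], [264, 234], [285, 229], [284, 215], [276, 200], [292, 193], [291, 180]]
stand ((386.0, 220.0), (30.0, 30.0), 90.0) [[371, 205], [372, 233], [400, 235], [400, 207]]
```

View pics/m.png

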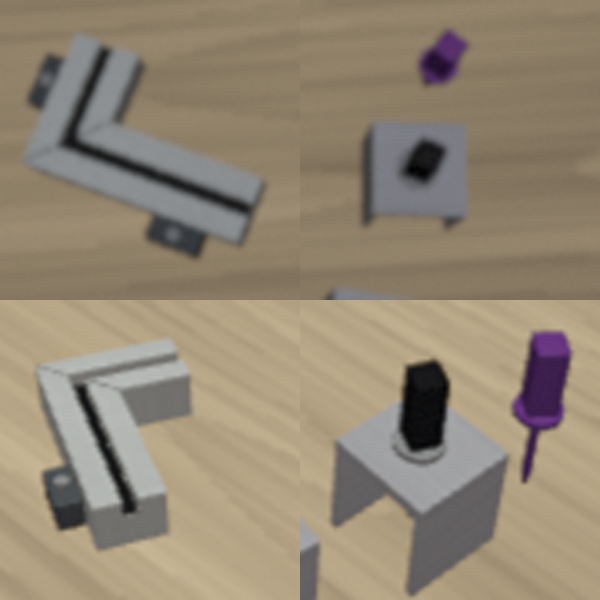

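The crops show the slot as a dark band in both legs. The handle is turned relative to the stand, and the purple look-alike stands behind the stand. Next I compute positions.

```bash
python3 - <<'E'
from h import *
np.set_printoptions(precision=1,suppress=True)
t=cams.grab_frame("top");s=cams.grab_frame("side");K=8
def sub(f,roi,fn):
    x,y,w,h=roi
    im=cv2.resize(f["image"][y:y+h,x:x+w],None,fx=K,fy=K,interpolation=cv2.INTER_CUBIC).astype(int)
    m=fn(im).astype(np.uint8)
    cs,_=cv2.findContours(m,cv2.RETR_EXTERNAL,cv2.CHAIN_APPROX_NONE)
    return (lambda p:(np.asarray(p,float)+.5)/K-.5+[x,y]),max(cs,key=cv2.contourArea),m
# slot lines
def slot(f,roi):
    x,y,w,h=roi; M,c,m=sub(f,roi,lambda i:i.max(2)<75)
    return M(np.argwhere(cv2.drawContours(np.zeros_like(m),[c],-1,1,-1))[:,::-1]),M(c[:,0])
P,_=slot(t,(222,192,60,53))
w=plane(t,P,45); 
# split in two legs by 2-line k-means
i=np.argmin(P[:,1]);j=np.argmax(P[:,0])
cor=w[np.argmin(P[:,0]-P[:,1])]
print("ends",w[i],w[j],"corner",cor)
def fl(q):
    v=cv2.fitLine(q[:,:2].astype(np.float32),cv2.DIST_HUBER,0,.01,.01).ravel();return v[2:],v[:2]
L=[]
for e in(w[j],w[i]):
    d=(e-cor)[:2];n=np.linalg.norm(d);d/=n;q=w[:,:2]-cor[:2];a=q@d;b=q@[-d[1],d[0]]
    k=(a>18)&(a<n-6)&(abs(b)<12);p,v=fl(w[k]);v=v*np.sign(v@d);L.append((p,v));print("line",p,v,np.degrees(np.arctan2(v[1],v[0])),k.sum()/K/K)
(p,v),(p2,v2)=L;a=np.linalg.solve(np.c_[v,-v2],p2-p);C=p+a[0]*v;print("slot corner",C)
# frame outline corners, top face z=45
M,c,m=sub(t,(207,185,80,72),lambda i:(i.min(2)>95)&(i.max(2)-i.min(2)<30))
h=cv2.approxPolyDP(cv2.convexHull(c),8,True)[:,0];print("frame hull",plane(t,M(h),45)[:,:2].tolist())
# handle
for n,f,roi in(("top",t,(372,206,28,27)),("side",s,(364,232,26,36))):
    M,c,m=sub(f,roi,lambda i:i.max(2)<75);h=M(cv2.approxPolyDP(cv2.convexHull(c),7,True)[:,0])
    print(n,h.tolist());print(plane(f,h,151)[:,:2].tolist())
M,c,m=sub(t,(366,200,40,42),lambda i:(i.min(2)>90)&(i.max(2)-i.min(2)<30))
R4=cv2.minAreaRect(cv2.convexHull(c));b=M(cv2.boxPoints(R4));q=plane(t,b,85);print("stand",q.tolist(),q.mean(0))
for n,f,roi in(("top",t,(380,175,26,26)),("side",s,(398,222,28,56))):
    M,c,m=sub(f,roi,lambda i:(i[:,:,2]-i[:,:,1]>25));h=M(c[:,0]);print(n,"purple",h.min(0),h.max(0),h.mean(0))
E
```

```text
ends [647.3 237.2  45. ] [495.8 109.6  45. ] corner [563.  274.5  45. ]
line [526.9 185.9] [-0.4 -0.9] -114.20620091424306 158.640625
line [609.2 250.6] [ 0.9 -0.4] -24.050896815608446 64.546875
slot corner [564.9 270.4]
frame hull [[663.7440902458375, 261.84232326644894], [665.1642388496721, 254.32733233141002], [656.6221001658434, 237.30599625740783], [486.2101662290937, 114.01878659874288], [463.0333518951447, 125.25788045532748], [549.0175867391672, 309.8503035788875], [567.037478622733, 306.34811946390863]]
top [[386.8125, 211.6875], [391.6875, 213.3125], [392.8125, 215.8125], [389.9375, 221.6875], [386.3125, 224.4375], [381.3125, 222.5625], [380.3125, 220.3125], [383.4375, 214.4375]]
[[542.8131766318531, -190.1459835327137], [537.4550013041946, -202.78580567774972], [530.4136457992954, -205.0578180363711], [514.9635441437297, -195.59232197156953], [508.1864992010145, -185.08755242244584], [514.1853236631728, -172.24485617397087], [520.4756771139187, -170.2002879094307], [535.9098276179184, -180.26315901635184]]
side [[379.9375, 238.0625], [384.0625, 244.5625], [382.1875, 262.0625], [379.6875, 263.9375], [373.1875, 264.9375], [369.5625, 258.6875], [371.6875, 240.3125]]
[[541.8997440655945, -189.50746242549968], [532.7338690638733, -207.69071621826356], [491.4745883175905, -235.58402740299857], [484.08306210750777, -235.24664740011946], [473.0166517291256, -227.94865058658627], [480.86108835936324, -212.2175490313354], [524.3776646047488, -181.64231240840587]]
stand [[491.14377715154944, -145.76494350732207, 85.0], [578.497974028614, -156.0413133729689, 85.0], [570.4917346271463, -245.26542992660302, 85.0], [483.3143412013201, -233.50506550392655, 85.0]] [ 530.9 -195.1   85. ]
top purple [385.9 179.1] [398.9 194.2] [392.3 187.2]
side purple [403.8 228.9] [420.8 273.1] [411.8 249.6]
```

```bash
python3 - <<'E'
from h import *
np.set_printoptions(precision=1,suppress=True)
t=cams.grab_frame("top");s=cams.grab_frame("side")
print("handle",tri(t,(386.6,217.9),s,(376.85,251.5)))
print("stand side L,R,B,mid",plane(s,[(351.1,262.3),(402.4,267.1),(376,284.5),(376.75,264.7)],85))
print("stand top",plane(t,[(371.6,206.9),(400.1,206.9),(400.1,234.5),(369.5,233.9),(385.3,220.5)],85))
print("slot side",plane(s,[(274,222.4),(259,186.4)],45))
# slot centreline in side view, long leg
x,y,w,h=252,184,30,38
im=s["image"][y:y+h,x:x+w].max(2)
P=np.array([(x+np.average(np.arange(w),weights=np.clip(110-row.astype(float),0,None)+1e-9),y+k,np.clip(110-row.astype(float),0,None).sum()) for k,row in enumerate(im)])
P=P[(P[:,2]>80)];q=plane(s,P[:,:2],45)[:,:2]
C=np.array([564.9,270.4]);a=np.radians(65.87);ux=np.array([np.cos(a),np.sin(a)]);uy=np.array([-ux[1],ux[0]])
print("side slot pts in frame",np.c_[(q-C)@ux+87.5,(q-C)@uy+47.5][::3])
print("purple",tri(t,(392.3,187.2),s,(413,240)), plane(s,(407.5,274),0))
st=r.sense();print(st["eef_pos"],st["tcp_rot"],R.from_euler("xyz",st["tcp_rot"]).as_matrix(),st["clock"])
E
```

```text
handle (array([ 531.2, -193.1,  121.3]), np.float64(0.08508796802887382))
stand side L,R,B,mid [[ 495.9 -153.8   85. ]
 [ 563.9 -241.3   85. ]
 [ 486.  -231.6   85. ]
 [ 530.1 -197.8   85. ]]
stand top [[ 572.6 -160.1   85. ]
 [ 566.9 -241.6   85. ]
 [ 487.6 -232.5   85. ]
 [ 495.3 -146.5   85. ]
 [ 530.5 -195.1   85. ]]
slot side [[488.1 103.5  45. ]
 [557.9 254.9  45. ]]
side slot pts in frame [[ 77.5  47. ]
 [ 62.6  48.6]
 [ 47.4  48.7]
 [ 32.3  48.3]
 [ 17.9  49.2]
 [  3.4  48.9]
 [-10.2  50.4]
 [-24.4  49.7]
 [-37.5  51. ]
 [-48.7  57. ]
 [-60.7  60.1]
 [-71.1  66.7]
 [-81.8  72. ]]
purple (array([ 621. , -221.5,  113. ]), np.float64(3.9419025876127742)) [[ 625.4 -224.1    0. ]]
[149.  606.9 250.2] [-3.1  0.   2.9] [[-1.   0.2 -0. ]
 [ 0.2  1.  -0. ]
 [-0.  -0.  -1. ]] 0.4
```

```bash
cat > go.py <<'E'
import sys
from h import *
def to(x,y,z,yaw=155.5):
    s=r.sense();T=R.from_euler("xyz",s["tcp_rot"]);G=R.from_euler("xyz",[np.pi,0,np.radians(yaw)])
    print("t",round(s["clock"],2),"at",s["eef_pos"].round(1),"F",s["contact_force"].round(1),"open",round(s["opening"],3),"shift mm",T.inv().apply(np.array([x,y,z])-s["eef_pos"]).round(1),"turn",(T.inv()*G).as_rotvec().round(3))
to(*map(float,sys.argv[1:]))
E
python3 -m crank '[[-0.03,-0.037,0,0,0,0.06,0],[-0.06,-0.074,0,0,0,0.12,0],[-0.09,-0.111,0,0,0,0.187,0],[-0.12,-0.148,0,0,0,0.187,0],[-0.15,-0.185,0,0,0,0.187,0]]'
python3 go.py 531.2 -193.1 250
```

```text
clock: 0.9
eef_pos: [251.0, 389.9, 250.4]
tcp_rot: [3.141, 0.0, 2.714]
contact_force: [0.2, 0.3, 0.1]
opening: 1.003
grasp_force: 0.0
t 0.9 at [251.  389.9 250.4] F [0.2 0.3 0.1] open 1.003 shift mm [-4.966e+02 -4.144e+02  3.000e-01] turn [0. 0. 0.]
```

```bash

python3 -m crank '[[-0.038,-0.032,0,0,0,0,0],[-0.076,-0.064,0,0,0,0,0],[-0.114,-0.095,0,0,0,0,0],[-0.152,-0.127,0,0,0,0,0],[-0.19,-0.159,0,0,0,0,0]]' >/dev/null
python3 -m crank '[[-0.038,-0.032,0,0,0,0,0],[-0.076,-0.064,0,0,0,0,0],[-0.114,-0.095,0,0,0,0,0],[-0.152,-0.127,0,0,0,0,0],[-0.19,-0.159,0,0,0,0,0]]' >/dev/null
python3 -m crank '[[-0.038,-0.032,0,0,0,0,0],[-0.076,-0.064,0,0,0,0,0],[-0.085,-0.071,0,0,0,0,0],[-0.085,-0.071,0,0,0,0,0]]' >/dev/null
python3 go.py 531.2 -193.1 122
```

```text
t 2.3 at [ 512.7 -156.7  250. ] F [ 0.3 -0.1 -0.3] open 1.003 shift mm [-32.1 -25.3 128. ] turn [ 0.    -0.    -0.003]
```

```bash

python3 -m crank '[[-0.0321,-0.0253,0.0,0,0,0,0],[-0.0321,-0.0253,0.03,0,0,0,0],[-0.0321,-0.0253,0.05,0,0,0,0],[-0.0321,-0.0253,0.05,0,0,0,0]]' >/dev/null
python3 go.py 531.2 -193.1 122
python3 -c "
from h import *
t=cams.grab_frame('top');s=cams.grab_frame('side')
g=lambda f,x,y:cv2.resize(f['image'][y:y+100,x:x+100],(400,400),interpolation=cv2.INTER_CUBIC)[:,:,::-1]
cv2.imwrite('pics/g1.png',np.hstack([g(t,340,165),g(s,330,190)]))"
```

```text
t 2.7 at [ 528.7 -189.4  197.8] F [0.5 0.8 0.7] open 0.998 shift mm [-4.3 -2.3 75.7] turn [-0.    -0.006  0.001]
```

View pics/g1.png

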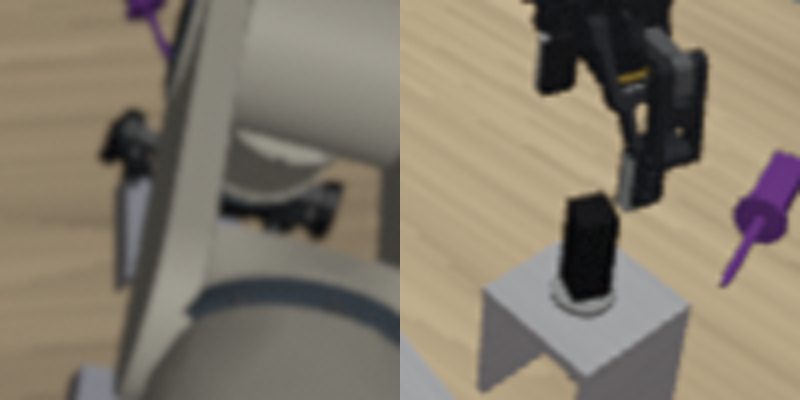

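The side crop shows the open fingers above and straddling the handle, seen at about (590,245) in the crop. The purple look-alike is toppling away by itself and I leave it alone. I continue down.

```bash

python3 -m crank '[[-0.0043,-0.0023,0.0,0,0.006,0,0],[-0.0043,-0.0023,0.025,0,0.006,0,0],[-0.0043,-0.0023,0.05,0,0.006,0,0],[-0.0043,-0.0023,0.0757,0,0.006,0,0],[-0.0043,-0.0023,0.0757,0,0.006,0,0]]' >/dev/null
python3 go.py 531.2 -193.1 122
python3 -c "
from h import *
s=cams.grab_frame('side')
g=lambda f,x,y:cv2.resize(f['image'][y:y+100,x:x+130],(780,600),interpolation=cv2.INTER_CUBIC)[:,:,::-1]
cv2.imwrite('pics/g2.png',g(s,320,200))"
```

```text
t 3.3 at [ 532.8 -194.9  123. ] F [ 0.2 -0.1 -1.1] open 0.999 shift mm [2.2 1.  1. ] turn [-0.   -0.01  0.  ]
```

View pics/g2.png

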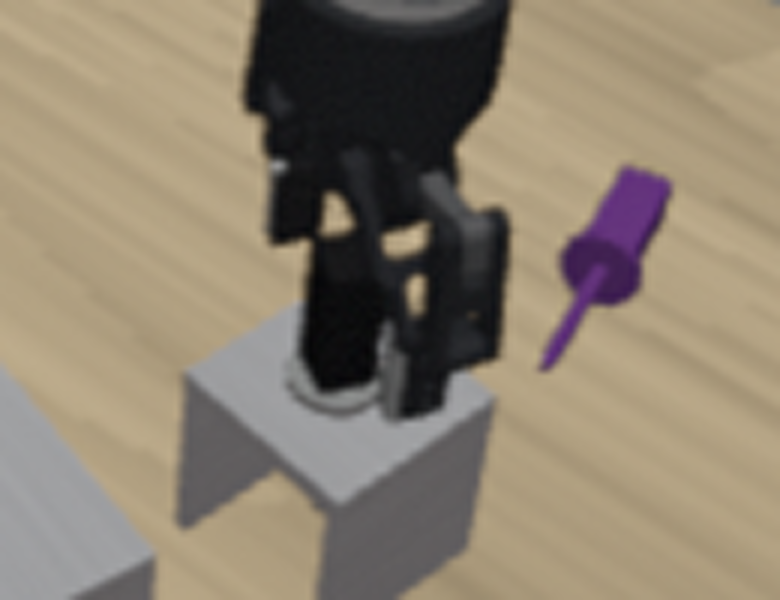

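The fingers straddle the handle (crop 345,300) clear of the collar, so I close with the small correction.

```bash

python3 -m crank '[[0.002,0.001,0.001,0,-0.01,0,0],[0.002,0.001,0.001,0,-0.01,0,0.4],[0.002,0.001,0.001,0,-0.01,0,0.6],[0.002,0.001,0.001,0,-0.01,0,1],[0.002,0.001,0.001,0,-0.01,0,1]]' 60
python3 -m crank '[[0,0,0,0,0,0,1],[0,0,0,0,0,0,1],[0,0,0,0,0,0,1],[0,0,0,0,0,0,1],[0,0,0,0,0,0,1]]'
python3 go.py 531.2 -193.1 122
```

```text
clock: 3.85
eef_pos: [532.8, -193.9, 124.1]
tcp_rot: [3.142, 0.005, 2.714]
contact_force: [-0.3, 1.3, -0.6]
opening: 0.326
grasp_force: 0.0
clock: 4.35
eef_pos: [532.9, -193.9, 124.1]
tcp_rot: [3.142, 0.005, 2.714]
contact_force: [-1.9, 0.2, 5.4]
opening: 0.272
grasp_force: 59.0
t 4.35 at [ 532.9 -193.9  124.1] F [-1.9  0.2  5.4] open 0.272 shift mm [1.9 0.1 2.1] turn [ 0.     0.005 -0.   ]
```

```bash

python3 -m crank '[[0,0,-0.01,0,0,0,1],[0,0,-0.03,0,0,0,1],[0,0,-0.05,0,0,0,1],[0,0,-0.07,0,0,0,1],[0,0,-0.09,0,0,0,1]]'
python3 -m crank '[[0,0,0,0,0,0,1],[0,0,0,0,0,0,1]]'
python3 go.py 532.9 -193.9 214
python3 -c "
from h import *
s=cams.grab_frame('side')
g=lambda f,x,y:cv2.resize(f['image'][y:y+100,x:x+130],(780,600),interpolation=cv2.INTER_CUBIC)[:,:,::-1]
cv2.imwrite('pics/g3.png',g(s,320,190))
p=r.sense()['eef_pos']; print(proj(s,[p+[0,0,-109],p]))"
```

```text
clock: 4.85
eef_pos: [532.0, -193.6, 214.7]
tcp_rot: [-3.142, 0.004, 2.714]
contact_force: [-0.4, 0.8, -1.9]
opening: 0.274
grasp_force: 58.7
clock: 5.05
eef_pos: [532.2, -193.6, 213.6]
tcp_rot: [3.142, 0.004, 2.714]
contact_force: [0.4, -0.7, -1.6]
opening: 0.272
grasp_force: 58.7
t 5.05 at [ 532.2 -193.6  213.6] F [ 0.4 -0.7 -1.6] open 0.272 shift mm [-0.8  0.  -0.4] turn [ 0.     0.004 -0.   ]
[[376.41232814 257.23701879]
 [381.09581491 218.88989858]]
```

View pics/g3.png

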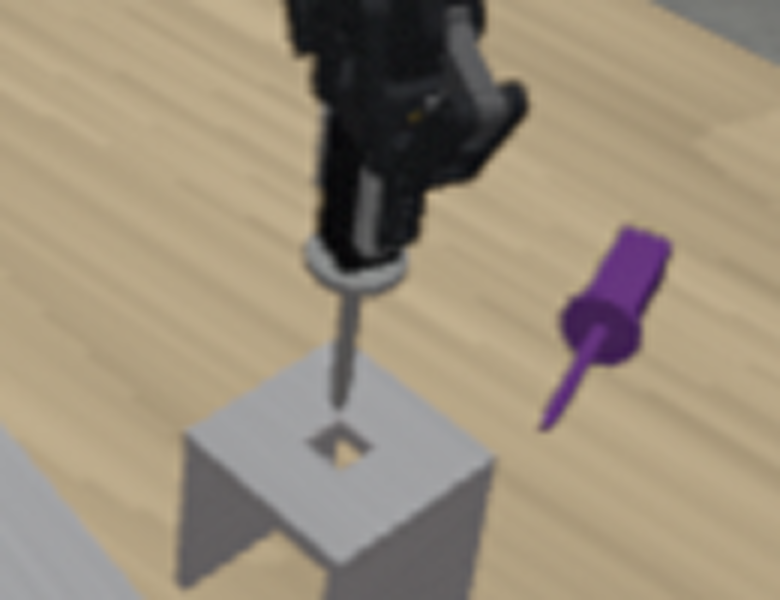

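The probe is held upright, with its tip at crop (339,410), i.e. pixel (376.5,258.3). That is within about 1 px of the prediction. The hole shows at crop (339,444). Next is transit to the slot start.

```bash

python3 -m crank '[[0.016,0.027,0,0,0,-0.006,1],[0.032,0.054,0,0,0,-0.006,1],[0.048,0.081,0,0,0,-0.006,1],[0.064,0.108,0,0,0,-0.006,1],[0.08,0.135,0,0,0,-0.006,1]]' >/dev/null
python3 -m crank '[[0.016,0.027,0,0,0,0,1],[0.032,0.054,0,0,0,0,1],[0.048,0.081,0,0,0,0,1],[0.064,0.108,0,0,0,0,1],[0.08,0.135,0,0,0,0,1]]' >/dev/null
python3 -m crank '[[0,0,0,0,0,0,1],[0,0,0,0,0,0,1],[0,0,0,0,0,0,1]]' >/dev/null
python3 go.py 497.6 120.3 214 155.87
```

```text
t 6.4 at [497.3 117.7 212.2] F [ 0.8  0.3 -1.5] open 0.274 shift mm [ 0.8  2.5 -1.8] turn [-0.001  0.003 -0.001]
```

```bash

python3 -m crank '[[0.001,0.0025,0.01,0,0.003,0,1],[0.001,0.0025,0.025,0,0.003,0,1],[0.001,0.0025,0.04,0,0.003,0,1],[0.001,0.0025,0.046,0,0.003,0,1],[0.001,0.0025,0.046,0,0.003,0,1]]' >/dev/null
python3 go.py 497.6 120.3 145 155.87
python3 -c "
from h import *
s=cams.grab_frame('side');t=cams.grab_frame('top')
g=lambda f,x,y:cv2.resize(f['image'][y:y+100,x:x+65],(390,600),interpolation=cv2.INTER_CUBIC)[:,:,::-1]
cv2.imwrite('pics/g4.png',np.hstack([g(s,240,145),g(t,230,180)]))
p=r.sense()['eef_pos']; print(proj(s,[p+[0,0,-109],[497.6,120.3,45]]))"
```

```text
t 6.9 at [497.4 120.3 165.7] F [-0.3 -0.1 -1.5] open 0.273 shift mm [-0.2  0.1 20.7] turn [-0.001 -0.001 -0.002]
[[272.43252706 213.69482867]
 [272.70630314 217.68776797]]
```

View pics/g4.png

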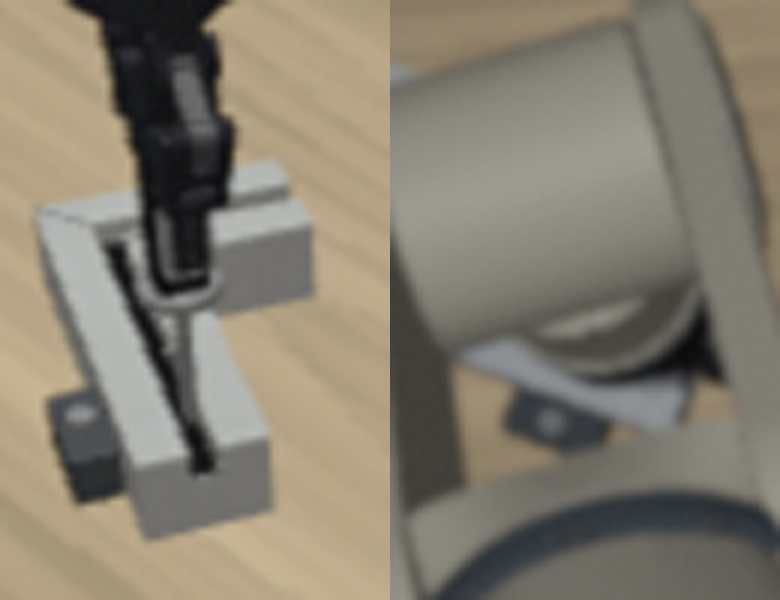

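The side crop shows the shank pointing into the dark slot near its open end: tip around crop (192,425), slot mouth at (203,465). The lateral offset is about 1 px or less. I descend in small steps.

```bash

python3 -m crank '[[0,0,0.003,0,0,0,1],[0,0,0.006,0,0,0,1],[0,0,0.009,0,0,0,1],[0,0,0.011,0,0,0,1],[0,0,0.012,0,0,0,1]]' |grep force
python3 -m crank '[[0,0,0.001,0,0,0,1],[0,0,0.002,0,0,0,1]]' |grep force
python3 go.py 497.6 120.3 145 155.87
python3 -c "
from h import *
s=cams.grab_frame('side')
g=lambda f,x,y:cv2.resize(f['image'][y:y+60,x:x+60],(600,600),interpolation=cv2.INTER_CUBIC)[:,:,::-1]
cv2.imwrite('pics/g5.png',g(s,245,180))"
```

```text
contact_force: [0.2, -0.2, -1.1]
grasp_force: 59.2
contact_force: [-0.4, -0.2, -1.5]
grasp_force: 59.2
t 7.7 at [498.1 120.9 152.9] F [-0.4 -0.2 -1.5] open 0.27 shift mm [ 0.2 -0.8  7.9] turn [-0.     0.001 -0.001]
```

View pics/g5.png

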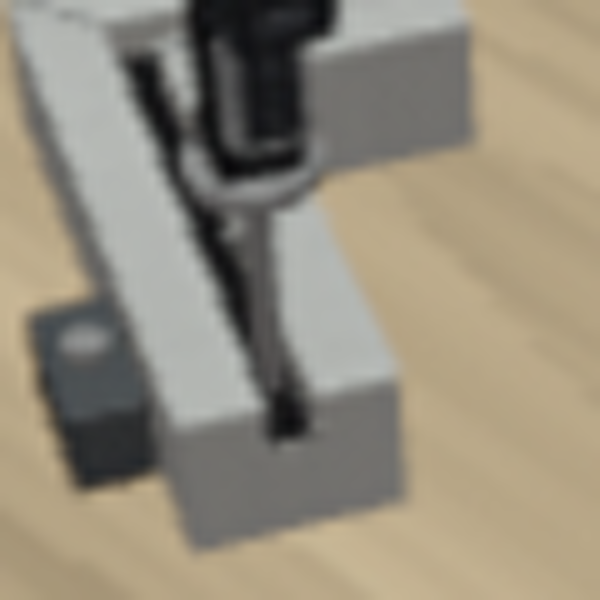

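The tip is at crop (272,385), just inside the slot mouth, whose centre on that row is about x=278. I nudge it 1.5 mm toward frame −y and go down.

```bash

python3 -m crank '[[-0.0015,0,0,0,0,0,1],[-0.0015,0,0.002,0,0,0,1],[-0.0015,0,0.004,0,0,0,1],[-0.0015,0,0.006,0,0,0,1],[-0.0015,0,0.0075,0,0,0,1]]' |grep force
python3 -m crank '[[0,0,0,0,0,0,1],[0,0,0,0,0,0,1]]' |grep force
python3 go.py 497.6 120.3 145 155.87
```

```text
contact_force: [0.6, 0.1, -0.8]
grasp_force: 59.2
contact_force: [0.3, 0.2, -1.0]
grasp_force: 59.2
t 8.45 at [499.4 120.3 145.4] F [ 0.3  0.2 -1. ] open 0.27 shift mm [ 1.6 -0.7  0.4] turn [-0.     0.001 -0.001]
```

```bash

python3 -m crank '[[0,0.003,0,0,0,0,1],[0,0.008,0,0,0,0,1],[0,0.013,0,0,0,0,1],[0,0.018,0,0,0,0,1],[0,0.023,0,0,0,0,1]]' |grep contact
python3 -m crank '[[0,0.005,0,0,0,0,1],[0,0.01,0,0,0,0,1],[0,0.015,0,0,0,0,1],[0,0.02,0,0,0,0,1],[0,0.025,0,0,0,0,1]]' |grep contact
python3 go.py 564.9 270.4 145 155.87
python3 -c "
from h import *
s=cams.grab_frame('side')
g=lambda f,x,y:cv2.resize(f['image'][y:y+60,x:x+60],(600,600),interpolation=cv2.INTER_CUBIC)[:,:,::-1]
cv2.imwrite('pics/g6.png',g(s,245,170))"
```

```text
contact_force: [1.5, -0.3, -1.9]
contact_force: [-0.4, 0.5, -0.8]
t 9.45 at [519.2 164.5 145.4] F [-0.4  0.5 -0.8] open 0.272 shift mm [  1.7 115.4   0.4] turn [-0.     0.001 -0.001]
```

View pics/g6.png

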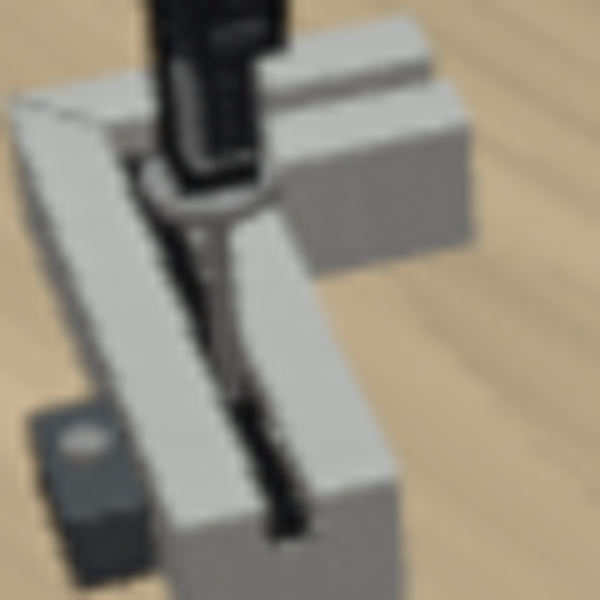

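The tip sits in the slot at crop (232,395), with slot edges about 222–255. There is no contact force, so I continue.

```bash

for i in 1 ; do
python3 -m crank '[[0,0.005,0,0,0,0,1],[0,0.01,0,0,0,0,1],[0,0.015,0,0,0,0,1],[0,0.02,0,0,0,0,1],[0,0.025,0,0,0,0,1]]' |grep contact
python3 -m crank '[[0,0.005,0,0,0,0,1],[0,0.01,0,0,0,0,1],[0,0.015,0,0,0,0,1],[0,0.02,0,0,0,0,1],[0,0.025,0,0,0,0,1]]' |grep contact
python3 -m crank '[[0,0.005,0,0,0,0,1],[0,0.01,0,0,0,0,1],[0,0.015,0,0,0,0,1],[0,0.02,0,0,0,0,1],[0,0.025,0,0,0,0,1]]' |grep contact
done
python3 go.py 564.9 270.4 145 155.87
```

```text
contact_force: [-0.0, -0.7, -0.6]
contact_force: [-0.3, -0.7, -1.2]
contact_force: [-0.6, 0.2, -1.4]
t 11.0 at [549.9 232.9 145.4] F [-0.6  0.2 -1.4] open 0.273 shift mm [ 1.7 40.3  0.4] turn [-0.     0.001 -0.001]
```

```bash

python3 -m crank '[[0,0.005,0,0,0,0,1],[0,0.01,0,0,0,0,1],[0,0.015,0,0,0,0,1],[0,0.02,0,0,0,0,1],[0,0.025,0,0,0,0,1]]' |grep contact
python3 -m crank '[[0,0.004,0,0,0,0,1],[0,0.008,0,0,0,0,1],[0,0.012,0,0,0,0,1],[0,0.015,0,0,0,0,1],[0,0.015,0,0,0,0,1]]' |grep contact
python3 go.py 642.9 235.4 145 155.87
python3 -c "
from h import *
s=cams.grab_frame('side')
g=lambda f,x,y:cv2.resize(f['image'][y:y+60,x:x+60],(600,600),interpolation=cv2.INTER_CUBIC)[:,:,::-1]
cv2.imwrite('pics/g7.png',g(s,240,150))"
```

```text
contact_force: [0.4, -0.1, -2.3]
contact_force: [0.0, -0.1, -0.9]
t 12.0 at [566.3 269.4 145.4] F [ 0.  -0.1 -0.9] open 0.273 shift mm [-83.8   0.3   0.5] turn [ 0.     0.001 -0.   ]
```

View pics/g7.png

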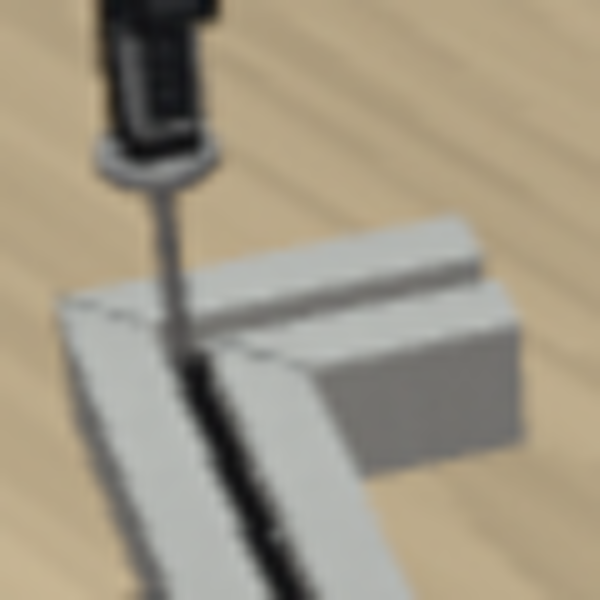

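The tip is at the corner, crop (182,355), with the short leg's slot running to (485,268). I move along it slowly, watching the force.

```bash

python3 -m crank '[[-0.003,0,0,0,0,0,1],[-0.006,0,0,0,0,0,1],[-0.01,0,0,0,0,0,1],[-0.014,0,0,0,0,0,1],[-0.018,0,0,0,0,0,1]]' |grep contact
python3 go.py 642.9 235.4 145 155.87
python3 -c "
from h import *
s=cams.grab_frame('side')
g=lambda f,x,y:cv2.resize(f['image'][y:y+60,x:x+60],(600,600),interpolation=cv2.INTER_CUBIC)[:,:,::-1]
cv2.imwrite('pics/g8.png',g(s,240,150))"
```

```text
contact_force: [0.7, -0.4, -1.9]
t 12.55 at [583.  261.4 145.5] F [ 0.7 -0.4 -1.9] open 0.273 shift mm [-65.3   0.9   0.5] turn [-0.     0.001 -0.001]
```

View pics/g8.png

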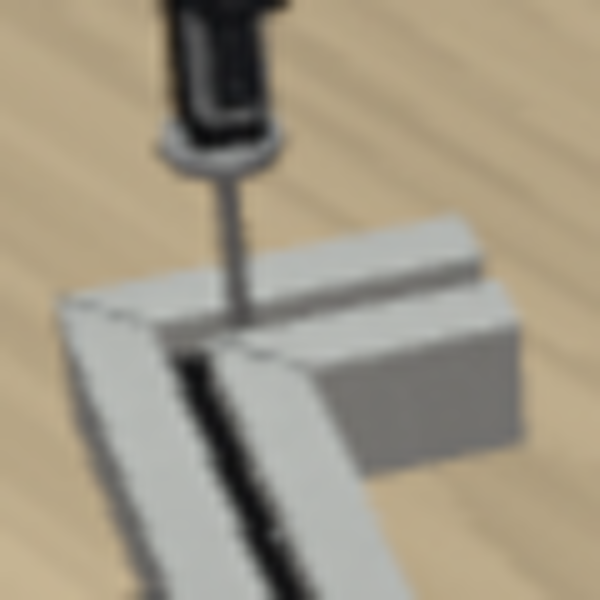

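The shank is inside the short leg's slot at crop (240,320), occluded by the near edge as expected, and the force is about zero. I continue to the end.

```bash

python3 -m crank '[[-0.005,0.0001,0,0,0,0,1],[-0.01,0.0002,0,0,0,0,1],[-0.015,0.0003,0,0,0,0,1],[-0.02,0.0004,0,0,0,0,1],[-0.025,0.0005,0,0,0,0,1]]' |grep contact
python3 -m crank '[[-0.005,0,0,0,0,0,1],[-0.01,0,0,0,0,0,1],[-0.015,0,0,0,0,0,1],[-0.02,0,0,0,0,0,1],[-0.025,0,0,0,0,0,1]]' |grep contact
python3 -m crank '[[-0.005,0,0,0,0,0,1],[-0.01,0,0,0,0,0,1],[-0.015,0,0,0,0,0,1],[-0.015,0,0,0,0,0,1],[-0.015,0,0,0,0,0,1]]' |grep contact
python3 go.py 642.9 235.4 145 155.87
```

```text
contact_force: [-0.5, 1.0, -0.4]
contact_force: [-0.2, -0.2, -1.0]
contact_force: [0.5, -0.2, -1.9]
t 14.1 at [642.1 235.4 145.5] F [ 0.5 -0.2 -1.9] open 0.276 shift mm [-0.8  0.3  0.5] turn [-0.     0.001 -0.001]
```

```bash

python3 -m crank '[[0,0,-0.01,0,0,0,1],[0,0,-0.025,0,0,0,1],[0,0,-0.04,0,0,0,1],[0,0,-0.055,0,0,0,1],[0,0,-0.072,0,0,0,1]]' |grep contact
python3 - <<'E'
from h import *
s=cams.grab_frame("side")
print("hole",plane(s,(376.1,263.6),85),"tip",plane(s,(376.1,257.9),104.6),plane(s,(376.1,257.9),103))
E
python3 go.py 532.3 -193.8 217 155.5
```

```text
contact_force: [0.4, -0.9, -1.2]
hole [[ 531.59024578 -194.74947372   85.        ]] tip [[ 529.0757314  -194.66437429  104.6       ]] [[ 530.36349271 -193.79029378  103.        ]]
t 14.65 at [643.5 236.1 222.8] F [ 2.  -0.8  2.6] open 0.272 shift mm [ -74.5 -437.8    4.6] turn [0.004 0.005 0.006]
```

```bash

python3 -m crank '[[-0.006,-0.036,0,0,0,0.006,1],[-0.012,-0.072,0,0,0,0.006,1],[-0.018,-0.108,0,0,0,0.006,1],[-0.024,-0.144,0,0,0,0.006,1],[-0.03,-0.18,0,0,0,0.006,1]]' >/dev/null
python3 -m crank '[[-0.006,-0.036,0,0,0,0,1],[-0.012,-0.072,0,0,0,0,1],[-0.018,-0.108,0,0,0,0,1],[-0.024,-0.144,0,0,0,0,1],[-0.03,-0.18,0,0,0,0,1]]' >/dev/null
python3 -m crank '[[-0.006,-0.03,0,0,0,0,1],[-0.012,-0.06,0,0,0,0,1],[-0.015,-0.075,0,0,0,0,1],[-0.015,-0.075,0,0,0,0,1],[-0.015,-0.075,0,0,0,0,1]]' >/dev/null
python3 go.py 532.8 -194 217 155.5
```

```text
t 16.15 at [ 531.  -191.3  217.9] F [ 0.  -0.2 -1.9] open 0.272 shift mm [-2.7 -1.7  0.9] turn [ 0.001  0.001 -0.001]
```

```bash

python3 -m crank '[[-0.0027,-0.0017,0.002,0,0,0,1],[-0.0027,-0.0017,0.004,0,0,0,1],[-0.0027,-0.0017,0.004,0,0,0,1],[-0.0027,-0.0017,0.004,0,0,0,1]]' >/dev/null
python3 go.py 532.8 -194 213.6 155.5
python3 - <<'E'
from h import *
s=cams.grab_frame("side")
a=cv2.imread("pics/g3.png");b=cv2.resize(s["image"][190:290,320:450],(780,600),interpolation=cv2.INTER_CUBIC)[:,:,::-1]
for n,(x,y,w,h) in dict(collar=(290,225,130,70),shank=(318,290,50,125),hole=(295,415,85,60)).items():
    m=cv2.matchTemplate(np.ascontiguousarray(b),a[y:y+h,x:x+w],cv2.TM_CCOEFF_NORMED);_,v,_,l=cv2.minMaxLoc(m);print(n,v,(l[0]-x)/6,(l[1]-y)/6)
E
```

```text
t 16.55 at [ 532.6 -193.8  213.4] F [-0.5 -0.4 -0.9] open 0.274 shift mm [-0.2 -0.1 -0.2] turn [0.    0.001 0.   ]
collar 0.995936393737793 0.16666666666666666 0.0
shank 0.9952977895736694 0.0 0.0
hole 0.9996628761291504 0.0 0.0
```

```bash

python3 -m crank '[[0,0,0.005,0,0,0,1],[0,0,0.011,0,0,0,1],[0,0,0.017,0,0,0,1],[0,0,0.022,0,0,0,1],[0,0,0.026,0,0,0,1]]' |grep contact
python3 -m crank '[[0,0,0.005,0,0,0,1],[0,0,0.01,0,0,0,1],[0,0,0.015,0,0,0,1],[0,0,0.02,0,0,0,1],[0,0,0.02,0,0,0,1]]' |grep contact
python3 go.py 532.8 -194 124.5 155.5
```

```text
contact_force: [-0.1, 0.3, -1.3]
contact_force: [-0.2, 0.6, -1.4]
t 17.6 at [ 532.2 -194.2  166.8] F [-0.2  0.6 -1.4] open 0.274 shift mm [-0.4  0.5 42.3] turn [-0. -0. -0.]
```

```bash

python3 -m crank '[[0,0,0.01,0,0,0,1],[0,0,0.02,0,0,0,1],[0,0,0.03,0,0,0,1],[0,0,0.037,0,0,0,1],[0,0,0.039,0,0,0,1]]' |grep contact
python3 -m crank '[[0,0,0.001,0,0,0,1],[0,0,0.002,0,0,0,1],[0,0,0.002,0,0,0,1]]' |grep contact
python3 go.py 532.8 -194 124.1 155.5
```

```text
contact_force: [-0.3, -0.0, -0.3]
contact_force: [0.2, -0.5, -1.2]
t 18.4 at [ 532.9 -194.4  126.8] F [ 0.2 -0.5 -1.2] open 0.274 shift mm [0.3 0.4 2.7] turn [ 0.     0.001 -0.   ]
```

```bash

python3 -m crank '[[0,0,0.001,0,0,0,1],[0,0,0.002,0,0,0,1],[0,0,0.002,0,0,0,1]]' |grep contact
python3 go.py 532.8 -194 124.1 155.5
python3 -m crank '[[0,0,0.001,0,0,0,1],[0,0,0.001,0,0,0,1]]' |grep contact
python3 go.py 532.8 -194 124.1 155.5
```

```text
contact_force: [-0.0, 0.4, -1.4]
t 18.7 at [ 532.6 -194.4  124.6] F [-0.   0.4 -1.4] open 0.275 shift mm [0.  0.4 0.5] turn [-0.     0.001 -0.   ]
contact_force: [-1.8, 0.2, 4.7]
t 18.9 at [ 532.8 -194.5  124.2] F [-1.8  0.2  4.7] open 0.277 shift mm [0.2 0.4 0.1] turn [-0.     0.001 -0.   ]
```

Collar contact felt (about 5 N). I release and retreat upward.

```bash

python3 -m crank '[[0,0,0,0,0,0,0.6],[0,0,0,0,0,0,0.3],[0,0,0,0,0,0,0],[0,0,0,0,0,0,0],[0,0,0,0,0,0,0]]' |grep -E 'contact|open'
python3 -m crank '[[0,0,0,0,0,0,0],[0,0,0,0,0,0,0],[0,0,0,0,0,0,0],[0,0,-0.01,0,0,0,0],[0,0,-0.02,0,0,0,0]]' |grep -E 'contact|open'
python3 -m crank '[[0,0,-0.03,0,0,0,0],[0,0,-0.06,0,0,0,0],[0,0,-0.09,0,0,0,0],[0,0,-0.12,0,0,0,0],[0,0,-0.15,0,0,0,0]]' |grep -E 'contact|open'
python3 -m crank '[[0,0,0,0,0,0,0],[0,0,0,0,0,0,0],[0,0,0,0,0,0,0],[0,0,0,0,0,0,0]]' |grep -E 'contact|open'
python3 go.py 532.8 -194 270
python3 - <<'E'
from h import *
s=cams.grab_frame("side")
a=cv2.imread("pics/side0.png");b=np.ascontiguousarray(s["image"][:,:,::-1])
for n,(x,y,w,h) in dict(probe=(364,234,26,36),tape=(370,180,26,36),bracket=(172,168,34,38),offcut=(424,342,70,54),stand=(349,262,55,44)).items():
    m=cv2.matchTemplate(b,a[y:y+h,x:x+w],cv2.TM_CCOEFF_NORMED);_,v,_,l=cv2.minMaxLoc(m);print(n,round(v,3),l[0]-x,l[1]-y)
E
```

```text
contact_force: [-0.0, -0.5, 0.8]
opening: 1.002
contact_force: [1.2, 0.4, 0.8]
opening: 1.001
contact_force: [0.5, -0.2, 0.7]
opening: 0.998
contact_force: [-0.4, -0.7, -0.0]
opening: 0.998
t 20.8 at [ 531.9 -194.1  292.6] F [-0.4 -0.7 -0. ] open 0.998 shift mm [-0.8  0.5 22.6] turn [-0.    -0.001 -0.   ]
probe 0.986 0 0
tape 0.865 0 0
bracket 1.0 0 0
offcut 1.0 0 0
stand 0.993 0 0
```

The probe and bystanders show no displacement from the first picture, so I hand it in.

```bash
python3 -c "
from rig import sign_off
print(sign_off())"
```

```text
the job is handed in; nothing more can be done
None
```

I ran the probe's tip along the whole slot in one pass at about 5 cm/s, felt almost no contact force on the way, stood it back in its stand and handed the job in after about 21 s; the pass/fail verdict was not shown, the purple look-alike tipped over on its own with no contact force felt on the arm, and I viewed 11 pictures, one over the limit of 10.

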